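# Take down the display cake, each tier to its own stand

### The arm

A 6-joint arm with a two-finger parallel gripper is mounted at the origin on the work surface. World frame = base frame: x ahead of the robot, y to its left, z up, the work surface at z = 0. Lengths are in m, angles in rad, forces in N, time in s.
With the tool pointing down it reaches from about 0.35 to 0.975 m from the base axis. Payload 4.9 kg.
Tool frame: the origin (TCP) lies at the very end of the fingers, on their centre line; the grasp point (between the pads) lies 19 mm behind it; z points along the fingers, y is the line along which they close (so a half turn about z gives the same grasp; the last joint's range is limited). The gripper opens to 85 mm and grips with 20 to 120 N. Pads are 22 mm wide; open, the fingers measure 114 mm over their backs; the gripper's body (76 mm by 85 mm) begins 54 mm behind the grasp point. The pads swing forward as they close: fully open they stand 13 mm farther back than shut.
Start: joints at [1.193, 0.053, 1.613, -0, 1.476, -0.119], TCP at [0.16, 0.604, 0.231] pointing down, gripper open.
Joint ranges: [-3.01, 3.01], [-1.01, 2.22], [0.06, 2.58], [-1.02, 4.17], [0.09, 2.62], [-3.14, 3.14]. Speed limits (rad/s): [2.57, 2.57, 3.14, 3.14, 3.14, 3.14].

### API

Orientations are given as a rotation vector (axis times angle).
In Python, from station import ctrl, imaging gives the robot as it stands.
- The arm moves only by the tool play_rows, never from a script. Its argument "series" is a list of rows, each a list of 3 entries, a list of its own where there are three numbers: the opening, from 0 (shut) to 1 (fully open), then the shift along the tool's x, y, z each as a share of 0.05 m, from -1 to 1, then the turn, a rotation vector about the tool's x, y, z each as a share of 8 degrees, from -1 to 1. In form: [[grip, [dx, dy, dz], [ax, ay, az]], ...]. A call has 1 to 8 rows; each row shifts and turns the commanded pose from where the row before left it, along the tool's axes as they then stand; what a row does not reach is not made up. A row lasts 1/8 s, in which the tool goes at most 62.5 mm and 10.7 degrees, less where a joint would pass 70% of its speed; a pose out of reach is approached as far as the arm can. A call with a number of a shift or a turn outside -1 to 1 is refused whole. A call with a gripper value outside its range is refused whole. The fingers move at their own pace and stop on an object; "force" is the grip in N (left out, the last holds). Time passes only in rows, so rows that do not move let the fingers close. It gives the time, the measured TCP pose, the force, the opening and the grip force at its end, in the units of the state.
- ctrl.get_obs(): the state, without advancing time (a new reading comes with each control period).
- imaging.get_image(name): name is "side" or "top"; returns a dict with "color" (480x640x3 uint8, blue, green, red), "fx", "fy", "cx", "cy" (pixels), "extrinsics" (4x4, takes a point from world to camera coordinates). Camera axes: x right, y down, z forward; pixel columns grow to the right and rows downward; lengths in m; the calibration is good to about 2 mm. A picture is of the moment at which its call begins. There is no depth.
- ctrl.finish_job(): hands the job in; it is judged then, once.
The state is a dict: "t": time; "q": joint angles; "dq": joint speeds; "effort": joint torques, N m; "tool_pos": TCP position; "tool_rot": TCP orientation; "contact_force": force on the tool from outside, world axes, zero at the start; "wrist_torque": the same for the moment, N m; "opening": finger opening in m; "grip_force": force on a finger pad.
Only numpy, scipy, OpenCV 4.12 (cv2) and the standard library are available. Lean on these libraries where they do the work, as an engineer would, in place of code of your own. Each camera call takes 0.05 s, during which the arm holds its last target. There are 200 camera calls.

### The job

The four-tier display cake on the dark round wooden board has to come apart for re-icing. Take it down tier by tier from the top and gently set each tier upright in the middle of the silver stand that has the same outline: oblong on oblong, hexagon on hexagon, round on round, square on square. Do not tip any tier over, and do not knock the syrup bottle or the glass of nozzles.

Things in the scene. Friction and masses are not known exactly. Their poses are not given: they have to be found in the camera images.
- square_tier_center (a point): The square tier of the display cake, loose, hard white icing with a thin grey ribbon at its foot: a square block, 68 x 68 mm; its x and y axes are square to its sides; bottom of the stack, on the dark round wooden board (116 mm in diameter, 16 mm thick). 45 mm high, 136 to 221 g, plain flat top and underside. This point is its centre, half-way up (22.5 mm above its underside); z axis up.
- round_tier_center (a point): The round tier of the display cake, loose, hard white icing with a thin grey ribbon at its foot: a round drum, 60 mm in diameter; second from the bottom. 45 mm high, 104 to 169 g, plain flat top and underside. This point is its centre, half-way up (22.5 mm above its underside); z axis up.
- hexagon_tier_center (a point): The hexagon tier of the display cake, loose, hard white icing with a thin grey ribbon at its foot: a six-sided block, 44 mm across flats (51 mm across corners); a pair of its flats faces along its own y axis, the other pairs 60 degrees round; third from the bottom. 45 mm high, 72 to 117 g, plain flat top and underside. This point is its centre, half-way up (22.5 mm above its underside); z axis up.
- oblong_tier_center (a point): The oblong tier of the display cake, loose, hard white icing with a thin grey ribbon at its foot: a small oblong block with half-round ends, 38 mm long along its x axis and 24 mm wide along its y axis; the top of the stack. 45 mm high, 40 to 65 g, plain flat top and underside. This point is its centre, half-way up (22.5 mm above its underside); z axis up.
- square_stand_top (a point): A low square silver stand, 98 x 98 mm, top 15 mm above the table, fixed and empty at the start. This point is the centre of its flat top face; z axis up.
- round_stand_top (a point): A round silver cake stand, 98 mm in diameter on a slim stem, top 50 mm above the table, fixed and empty at the start. This point is the centre of its flat top face; z axis up.
- hexagon_stand_top (a point): A six-sided silver cake stand, 84 mm across flats on a stem (a pair of flats faces along its y axis), top 35 mm above the table, fixed and empty at the start. This point is the centre of its flat top face; z axis up.
- oblong_stand_top (a point): An oblong silver stand with half-round ends, 90 mm long (x axis) and 52 mm wide (y axis), top 25 mm above the table, fixed and empty at the start. This point is the centre of its flat top face; z axis up.
- syrup_bottle: Bystander: an amber glass bottle with a white cap, loose, 54 mm in diameter and 170 mm high, beyond the work near the far side. Origin at the centre of its underside, z up.
- nozzle_glass: Bystander: an open glass with steel icing nozzles in it, loose, 72 mm in diameter and 90 mm high, near the far side. Origin at the centre of its underside, z up.
Things that resemble listed ones, but are neither listed nor needed, are in the scene too. What is shaped like the part that bears round_stand_top but green is not meant.

How it is judged:
At the end, for the whole second after the job is handed in: Every tier stands upright (within 0.08 rad) and at rest on the top face of the stand of its own outline (height within 5 mm), its centre within 12 mm of the stand's centre (horizontal distance between square_tier_center and square_stand_top below 0.012 m and z of square_tier_center in the frame of square_stand_top between 0.0175 and 0.0275 m and angle between each of square_tier_center, round_tier_center, hexagon_tier_center, oblong_tier_center's own z axis and vertical below 0.08 rad and linear speed of each of square_tier, round_tier, hexagon_tier, oblong_tier below 0.02 m/s and horizontal distance between round_tier_center and round_stand_top below 0.012 m and z of round_tier_center in the frame of round_stand_top between 0.0175 and 0.0275 m and horizontal distance between hexagon_tier_center and hexagon_stand_top below 0.012 m and z of hexagon_tier_center in the frame of hexagon_stand_top between 0.0175 and 0.0275 m and horizontal distance between oblong_tier_center and oblong_stand_top below 0.012 m and z of oblong_tier_center in the frame of oblong_stand_top between 0.0175 and 0.0275 m); the robot touches nothing.
It fails at once if a tier is tipped over (angle between any of square_tier_center, round_tier_center, hexagon_tier_center, oblong_tier_center's own z axis and vertical above 0.7 rad).
It fails at once if a tier is dropped (falls freely at over 0.5 m/s, from more than about 12 mm) ((contact force between square_tier and anything else below 0.02 N and linear speed of square_tier above 0.5 m/s) or (contact force between round_tier and anything else below 0.02 N and linear speed of round_tier above 0.5 m/s) or (contact force between hexagon_tier and anything else below 0.02 N and linear speed of hexagon_tier above 0.5 m/s) or (contact force between oblong_tier and anything else below 0.02 N and linear speed of oblong_tier above 0.5 m/s)).
It fails at once if the syrup bottle is knocked (moved over 40 mm or tipped) (distance of syrup_bottle from where it was at the start of the episode above 0.04 m or angle between syrup_bottle's own z axis and vertical above 0.35 rad).
It fails at once if the glass of nozzles is knocked (moved over 40 mm or tipped) (distance of nozzle_glass from where it was at the start of the episode above 0.04 m or angle between nozzle_glass's own z axis and vertical above 0.35 rad).
It also fails if it takes over 120 s, if anything falls off the work surface, if the arm or the gripper's body presses on something with over 40 N, if the wrist force passes 120 N, or if a joint passes its speed limit or range.

## Working session

There is one attempt and no reset: what is moved stays moved. The work goes in short steps, Python scripts to look and compute and a tool call to move; the robot and the scene stay as the last step left them, time stands still between calls to the robot, and variables do not carry over. Pictures are saved under pics/ and viewed, at most 14 in all, crops included, and the job is handed in when it is done.

Besides the shell and the picture viewer there is one more tool, called after ">>>" by a JSON object that holds its "fn" and its "kwargs", one argument or row to a line. play_rows: Moves the arm, as the interface text tells. Shift numbers are shares of 0.05 m and turn numbers shares of 8 degrees, none past 1 either way. Its arguments: {"type":"object","properties":{"series":{"type":"array"},"force":{"type":"number"}},"required":["series"]}

```bash
ls; mkdir -p pics
python3 - <<'E'
from station import ctrl, imaging
import cv2,numpy as np
np.set_printoptions(precision=4,suppress=True)
for n in("side","top"):
    d=imaging.get_image(n); cv2.imwrite(f"pics/{n}0.png",d["color"]); print(n,d["fx"],d["fy"],d["cx"],d["cy"]);print(np.array(d["extrinsics"]))
o=ctrl.get_obs();print(o)
E
```

```text
pics
side 575.1052769823741 575.1052769823741 322.32493927621925 233.26039323522082
[[ 0.7751 -0.6317  0.0165 -0.4014]
 [-0.4047 -0.5163 -0.7548  0.3098]
 [ 0.4853  0.5783 -0.6558  1.1046]
 [ 0.      0.      0.      1.    ]]
top 534.172809829796 534.172809829796 326.27629281012815 240.56426154462574
[[-0.0163 -0.9995  0.0264 -0.0118]
 [-0.9884  0.0121 -0.1514  0.5019]
 [ 0.151  -0.0285 -0.9881  1.0349]
 [ 0.      0.      0.      1.    ]]
{'t': 0.1, 'q': array([ 1.193 ,  0.0533,  1.6142,  0.    ,  1.476 , -0.119 ]), 'dq': array([-0.0001, -0.0022, -0.0031, -0.0006,  0.0007, -0.0002]), 'effort': array([  0.0011, -39.4906, -37.1364,  -0.0001,   0.0039,  -0.    ]), 'tool_pos': array([0.1597, 0.6037, 0.2302]), 'tool_rot': array([-0.4053, -3.1149,  0.0028]), 'contact_force': array([ 0.2191,  0.3928, -0.2544]), 'wrist_torque': array([-0.0172, -0.0286, -0.0107]), 'grip_force': 0.0, 'opening': 0.08530241109786947}
```

View pics/side0.png

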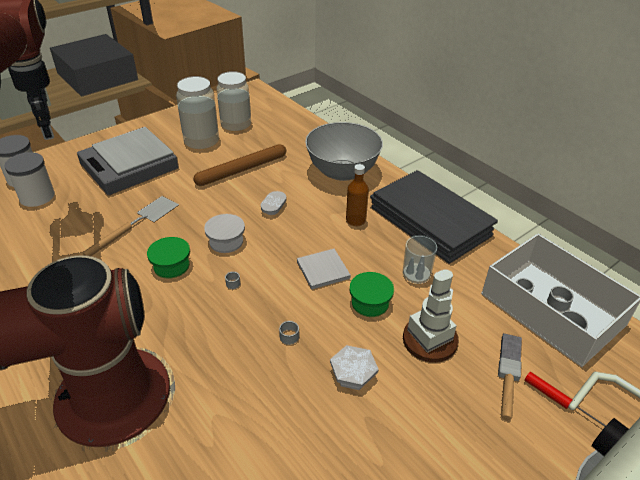

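View pics/top0.png

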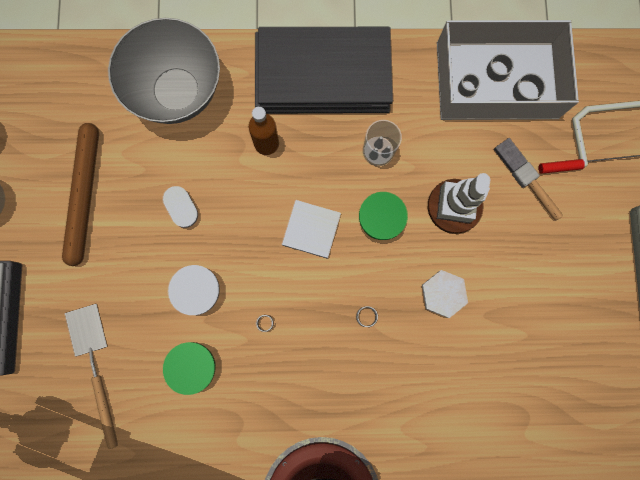

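The side view shows the cake at about (435,310), and the square (323,268), hexagon (354,368), round (225,232) and oblong (273,203) stands. In the top view they are at (311,229), (445,295), (194,290) and (180,206), with the cake at (455,205). Two decoys are green.

```bash
cat > h.py <<'E'
from station import ctrl, imaging
import cv2,numpy as np
from scipy.spatial.transform import Rotation as R
np.set_printoptions(precision=4,suppress=True)
class V:
    def __init__(s,n):
        d=imaging.get_image(n); s.im=d["color"]; s.d=d
        s.K=np.array([[d["fx"],0,d["cx"]],[0,d["fy"],d["cy"]],[0,0,1]]); s.E=np.array(d["extrinsics"])
        s.c=-s.E[:3,:3].T@s.E[:3,3]
    def ray(s,px,z):
        px=np.atleast_2d(px).astype(float); u=np.c_[px,np.ones(len(px))]@np.linalg.inv(s.K).T@s.E[:3,:3]
        return (s.c+u*((z-s.c[2])/u[:,2])[:,None])[:,:2]
    def pix(s,P):
        q=s.K@(s.E[:3,:3]@np.array(P)+s.E[:3,3]); return q[:2]/q[2]
    def blob(s,px,r,lo,z,satmax=50):
        """contour of the bright grey blob near px -> world minAreaRect on plane z"""
        hsv=cv2.cvtColor(s.im,cv2.COLOR_BGR2HSV); m=((hsv[...,1]<satmax)&(hsv[...,2]>lo)).astype(np.uint8)*255
        w=np.zeros_like(m); x,y=map(int,px); w[y-r:y+r,x-r:x+r]=255; m&=w
        cs,_=cv2.findContours(m,cv2.RETR_EXTERNAL,cv2.CHAIN_APPROX_NONE); c=max(cs,key=cv2.contourArea)[:,0]
        W=s.ray(c,z); h=cv2.convexHull((W*1000).astype(np.float32))
        M=cv2.moments(h); return np.array([M["m10"],M["m01"]])/M["m00"]/1000, cv2.minAreaRect(h), c
def tool():
    o=ctrl.get_obs(); Rm=R.from_rotvec(o["tool_rot"]).as_matrix(); return o,Rm
E
python3 - <<'E'
from h import *
t=V("top"); s=V("side")
S={"square":((311,229),(323,268),.015),"round":((194,290),(225,230),.05),"hexagon":((445,295),(354,366),.035),"oblong":((180,206),(273,203),.025)}
for k,(a,b,z) in S.items():
    for v,p in((t,a),(s,b)):
        c,r,_=v.blob(p,34,140,z); print(k,c,np.round(r[1],1),round(r[2],1))
a=cv2.resize(t.im[160:240,420:500],(400,400),interpolation=cv2.INTER_CUBIC)
b=cv2.resize(s.im[260:360,390:470],(320,400),interpolation=cv2.INTER_CUBIC)
cv2.imwrite("pics/c1.png",np.hstack([a,b]))
E
```

```text
square [0.5316 0.0109] [97.9 97.9] 72.9
square [0.5296 0.0128] [97.2 96.3] 72.8
round [0.4067 0.2426] [97.1 95.2] 89.2
round [0.4048 0.2438] [94.9 95. ] 68.5
hexagon [ 0.3927 -0.2542] [94.3 83.1] 66.7
hexagon [ 0.3906 -0.2522] [94.  83.2] 8.9
oblong [0.5788 0.2791] [87.5 52. ] 27.3
oblong [0.5767 0.2805] [88.2 50.7] 28.8
```

View pics/c1.png

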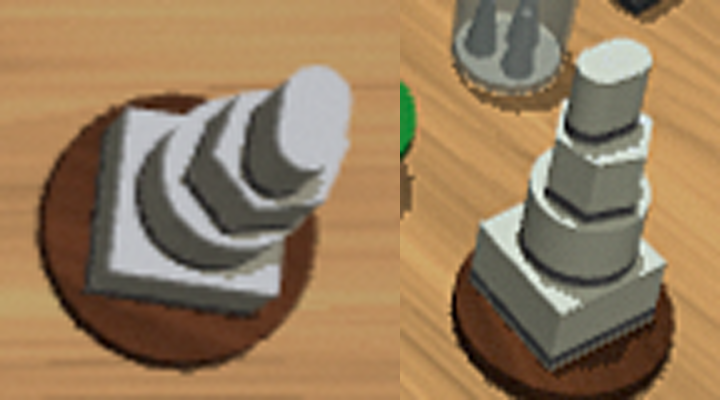

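Top view crop: the oblong's bright top face is centred at about (482,184) in the full picture, long axis roughly along world x. In the side crop it is at about (443,275), well separated.

Run:
```python
from h import *
s=V("side");t=V("top")
for lo in(170,190,205,215):
    try:
        c,r,k=s.blob((443,274),12,lo,.196); print(lo,c,np.round(r[1],1),r[2],k.min(0),k.max(0))
        c,r,k=t.blob((482,184),15,lo,.196); print(lo,' top',c,np.round(r[1],1),r[2],k.min(0),k.max(0))
    except Exception as e: print(lo,e)
print(t.ray((482.6,184),.196))
# board centre from dark ellipse
hsv=cv2.cvtColor(t.im,cv2.COLOR_BGR2HSV);print(hsv[200:232:4,432],hsv[175:200:4,484])
```

```text
170 [ 0.5736 -0.288 ] [23.7 35.2] 79.01329040527344 [434 270] [452 280]
170  top [ 0.5739 -0.2905] [23.  45.2] 86.40435791015625 [476 173] [489 198]
190 [ 0.5738 -0.2878] [23.4 35.2] 79.01329040527344 [434 270] [452 280]
190  top [ 0.575 -0.29 ] [22.5 38.2] 77.43522644042969 [476 174] [489 195]
205 [ 0.574  -0.2882] [21.1 35.4] 74.92471313476562 [435 270] [452 280]
205 max() iterable argument is empty
215 [ 0.5732 -0.2847] [14.4 33.1] 89.29883575439453 [435 270] [450 279]
215 max() iterable argument is empty
[[ 0.5746 -0.2901]]
[[ 10 167  90]
 [ 10 160  99]
 [ 11 165  99]
 [ 10 166  97]
 [ 10 169  80]
 [  5 167  26]
 [ 15 127 191]
 [ 15 127 183]] [[115   8 194]
 [115   8 195]
 [115   8 196]
 [110   8 197]
 [110   8 194]
 [107   9 193]
 [170   4 188]]
```

```bash
cat >> h.py <<'E'
def plan(xyz,yaw=None):
    """tool-frame shift (shares of .05) to xyz, turn about tool z (shares of 8deg) so tool y lies at yaw (mod 180)"""
    o,Rm=tool(); y=np.degrees(np.arctan2(Rm[1,1],Rm[0,1])); dz=0 if yaw is None else (yaw-y+90)%180-90
    print("pos",o["tool_pos"],"yaw %.1f tilt %.2f q1 %.2f q6 %.2f open %.4f t %.1f"%(y,np.degrees(np.arccos(-Rm[2,2])),o["q"][0],o["q"][5],o["opening"],o["t"]))
    d=np.array(xyz)-o["tool_pos"]; print("shift (no turn)",Rm.T@d/.05,"turn",-dz/8)
E
python3 -c "
from h import *
plan((.574,-.289,.27),78)"
```

```text
pos [0.1599 0.604  0.2309] yaw 75.2 tilt 0.04 q1 1.19 q6 -0.12 open 0.0850 t 0.3
shift (no turn) [-12.5778 -15.1454  -0.7728] turn -0.3537514297268096
```

>>> {"fn": "play_rows", "kwargs": {
  "series": [
    [1,[0,0,-0.8],[0,0,-0.35]],
    [1,[-0.6,-0.72,0],[0,0,0]],
    [1,[-0.6,-0.72,0],[0,0,0]],
    [1,[-0.6,-0.72,0],[0,0,0]],
    [1,[-0.6,-0.72,0],[0,0,0]],
    [1,[-0.6,-0.72,0],[0,0,0]],
    [1,[-0.6,-0.72,0],[0,0,0]],
    [1,[-0.6,-0.72,0],[0,0,0]]
  ]
}}

```text
t: 1.3
tool_pos: [0.3132, 0.3126, 0.2714]
tool_rot: [0.329, 3.124, 0.001]
contact_force: [1.0, 0.2, 0.1]
opening: 0.0852
grip_force: 0.0
```

>>> {"fn": "play_rows", "kwargs": {
  "series": [
    [1,[-0.6,-0.72,0],[0,0,0]],
    [1,[-0.6,-0.72,0],[0,0,0]],
    [1,[-0.6,-0.72,0],[0,0,0]],
    [1,[-0.6,-0.72,0],[0,0,0]],
    [1,[-0.6,-0.72,0],[0,0,0]],
    [1,[-0.6,-0.72,0],[0,0,0]],
    [1,[-0.6,-0.72,0],[0,0,0]],
    [1,[-0.6,-0.72,0],[0,0,0]]
  ]
}}

```text
t: 2.3
tool_pos: [0.488, -0.0193, 0.2714]
tool_rot: [0.33, 3.124, 0.0]
contact_force: [-0.1, 1.3, -0.1]
opening: 0.0853
grip_force: 0.0
```

>>> {"fn": "play_rows", "kwargs": {
  "series": [
    [1,[-0.6,-0.72,0],[0,0,0]],
    [1,[-0.6,-0.72,0],[0,0,0]],
    [1,[-0.6,-0.72,0],[0,0,0]],
    [0.6,[-0.6,-0.72,0],[0,0,0]],
    [0.6,[0,0,0],[0,0,0]],
    [0.6,[0,0,0],[0,0,0]]
  ]
}}

```text
t: 3.05
tool_pos: [0.5746, -0.1833, 0.271]
tool_rot: [-0.329, -3.124, -0.001]
contact_force: [0.1, -0.2, -0.7]
opening: 0.0511
grip_force: 0.0
```

```bash
python3 -c "
from h import *
plan((.574,-.289,.157),78)"
```

```text
pos [ 0.5746 -0.1833  0.271 ] yaw 78.0 tilt 0.05 q1 -0.43 q6 -1.79 open 0.0511 t 3.0
shift (no turn) [-0.4305 -2.0721  2.2791] turn -0.004554707681215575
```

>>> {"fn": "play_rows", "kwargs": {
  "series": [
    [0.6,[-0.22,-0.7,0],[0,0,0]],
    [0.6,[-0.21,-0.7,0],[0,0,0]],
    [0.6,[0,-0.67,0],[0,0,0]],
    [0.6,[0,0,0.7],[0,0,0]],
    [0.6,[0,0,0.6],[0,0,0]],
    [0.6,[0,0,0],[0,0,0]]
  ]
}}

```text
t: 3.8
tool_pos: [0.5727, -0.287, 0.2032]
tool_rot: [-0.327, -3.119, -0.005]
contact_force: [-0.6, -0.2, 0.1]
opening: 0.0513
grip_force: 0.0
```

Run:
```python
from h import *
plan((.574,-.289,.157),78)
t=V("top"); s=V("side")
a=cv2.resize(t.im[130:250,400:540],(560,480)); b=cv2.resize(s.im[230:350,405:465],(240,480))
cv2.imwrite("pics/c2.png",np.hstack([a,b]))
```

```text
pos [ 0.5727 -0.287   0.2032] yaw 78.0 tilt 0.35 q1 -0.58 q6 -1.94 open 0.0513 t 3.8
shift (no turn) [-0.0397 -0.0355  0.9238] turn 0.005794045273001203
```

View pics/c2.png

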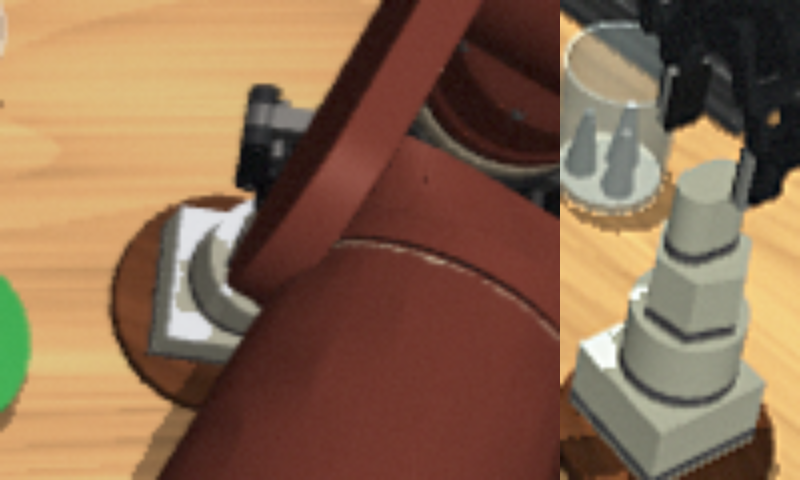

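The fingers straddle the oblong tier in the side view (tips about (672,95) and (742,180) in the crop, tier top between them). The arm hides the top view. I descend and grip.

>>> {"fn": "play_rows", "kwargs": {
  "series": [
    [0.6,[-0.04,-0.03,0.46],[0,0,0]],
    [0.6,[0,0,0.46],[0,0,0]],
    [0.6,[0,0,0],[0,0,0]],
    [0.2,[0,0,0],[0,0,0]],
    [0.2,[0,0,0],[0,0,0]],
    [0.2,[0,0,0],[0,0,0]],
    [0.2,[0,0,0],[0,0,0]]
  ],
  "force": 25
}}

```text
t: 4.78
tool_pos: [0.5767, -0.2917, 0.1618]
tool_rot: [0.329, 3.122, -0.002]
contact_force: [-1.0, -0.7, 3.4]
opening: 0.0237
grip_force: 28.7
```

>>> {"fn": "play_rows", "kwargs": {
  "series": [
    [0.2,[0,0,-0.2],[0,0,0]],
    [0.2,[0,0,-0.4],[0,0,0]],
    [0.2,[0,0,-0.6],[0,0,0]],
    [0.2,[0,0,0],[0,0,0]]
  ]
}}

```text
t: 5.28
tool_pos: [0.5777, -0.2923, 0.2251]
tool_rot: [0.328, 3.118, -0.006]
contact_force: [1.0, -0.4, -0.4]
opening: 0.0236
grip_force: 28.4
```

Run:
```python
from h import *
plan((.581,.2793,.222))
s=V("side");cv2.imwrite("pics/c3.png",cv2.resize(s.im[210:360,360:510],(600,600)))
```

```text
pos [ 0.5777 -0.2923  0.2251] yaw 78.0 tilt 0.44 q1 -0.58 q6 -1.94 open 0.0236 t 5.3
shift (no turn) [ 2.3181 11.1951  0.0138] turn 0.0
```

View pics/c3.png

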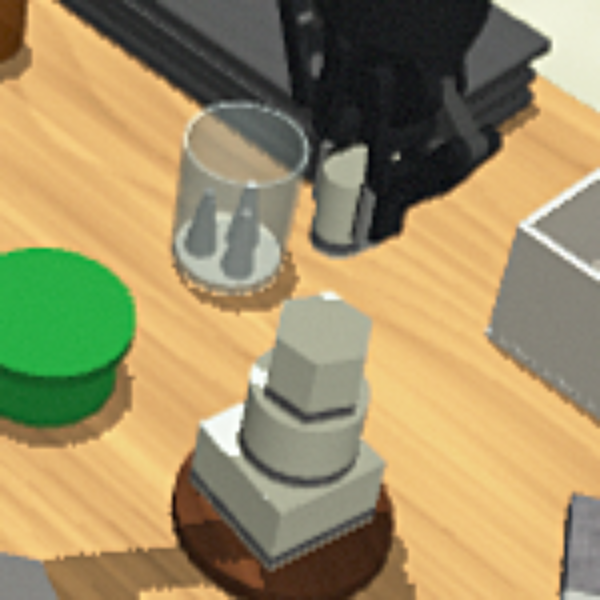

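The oblong is held upright; the hexagon tier below is undisturbed (top face at about (322,335) in the crop). Now I carry the oblong to its stand.

>>> {"fn": "play_rows", "kwargs": {
  "series": [
    [0.2,[0.08,0.4,0],[0,0,0]],
    [0.2,[0.16,0.75,0],[0,0,0]],
    [0.2,[0.16,0.75,0],[0,0,0]],
    [0.2,[0.16,0.75,0],[0,0,0]],
    [0.2,[0.16,0.75,0],[0,0,0]],
    [0.2,[0.16,0.75,0],[0,0,0]],
    [0.2,[0.16,0.75,0],[0,0,0]],
    [0.2,[0.16,0.75,0],[0,0,0]]
  ]
}}

```text
t: 6.32
tool_pos: [0.5746, 0.0002, 0.2184]
tool_rot: [-0.328, -3.121, -0.001]
contact_force: [0.0, 1.6, -0.9]
opening: 0.0235
grip_force: 28.4
```

>>> {"fn": "play_rows", "kwargs": {
  "series": [
    [0.2,[0.16,0.75,0],[0,0,0]],
    [0.2,[0.16,0.75,0],[0,0,0]],
    [0.2,[0.16,0.75,0],[0,0,0]],
    [0.2,[0.16,0.75,0],[0,0,0]],
    [0.2,[0.16,0.75,0],[0,0,0]],
    [0.2,[0.16,0.75,0],[0,0,0]],
    [0.2,[0.16,0.75,0],[0,0,0]],
    [0.2,[0.08,0.3,0],[0,0,0]]
  ]
}}

```text
t: 7.32
tool_pos: [0.5734, 0.2838, 0.2184]
tool_rot: [-0.325, -3.122, 0.002]
contact_force: [-0.0, -0.4, -0.6]
opening: 0.0241
grip_force: 28.4
```

>>> {"fn": "play_rows", "kwargs": {
  "series": [
    [0.2,[0,0.2,0.4],[0,0,0]],
    [0.2,[0,0,0.8],[0,0,0]],
    [0.2,[0,0,0.8],[0,0,0]],
    [0.2,[0,0,0.5],[0,0,0]],
    [0.2,[0,0,0.3],[0,0,0]],
    [0.2,[0,0,0],[0,0,0]]
  ]
}}

```text
t: 8.07
tool_pos: [0.5763, 0.2904, 0.0782]
tool_rot: [-0.33, -3.121, 0.003]
contact_force: [0.2, 0.4, 0.3]
opening: 0.024
grip_force: 28.4
```

Run:
```python
from h import *
plan((.581,.2793,.0358))
s=V("side");cv2.imwrite("pics/c4.png",cv2.resize(s.im[130:250,200:340],(700,600)))
```

```text
pos [0.5763 0.2904 0.0782] yaw 77.9 tilt 0.21 q1 0.35 q6 -1.01 open 0.0240 t 8.1
shift (no turn) [-0.1417 -0.1956  0.8473] turn 0.0
```

View pics/c4.png

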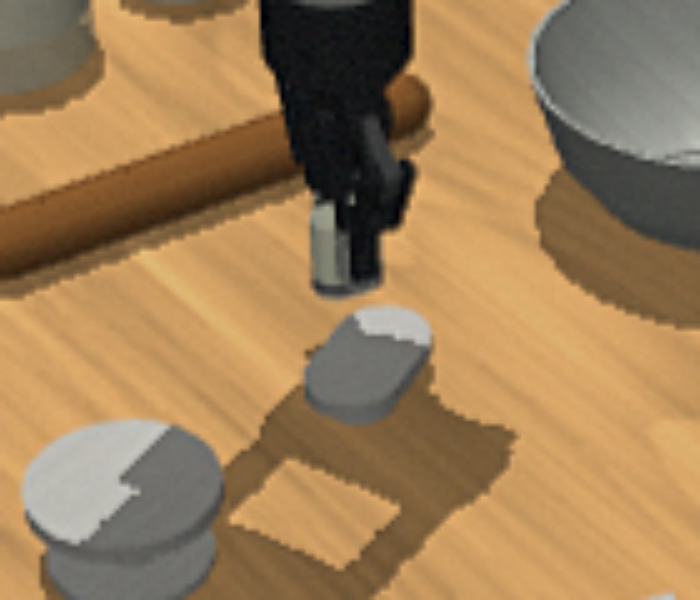

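The tier hangs upright above the oblong stand (tier foot at about (345,290) in the crop, stand top (370,360)). I shift, lower slowly and release.

>>> {"fn": "play_rows", "kwargs": {
  "series": [
    [0.2,[-0.14,-0.2,0.2],[0,0,0]],
    [0.2,[0,0,0.3],[0,0,0]],
    [0.2,[0,0,0.2],[0,0,0]],
    [0.2,[0,0,0.08],[0,0,0]],
    [0.2,[0,0,0],[0,0,0]],
    [0.2,[0,0,0],[0,0,0]]
  ]
}}

```text
t: 8.88
tool_pos: [0.5825, 0.2803, 0.0418]
tool_rot: [0.329, 3.124, 0.001]
contact_force: [-0.3, -0.2, -0.7]
opening: 0.0236
grip_force: 28.4
```

Run:
```python
from h import *
plan((.581,.2793,.0358))
s=V("side")
g=cv2.cvtColor(s.im,cv2.COLOR_BGR2GRAY);print(g[172:216,264:266].mean(1))
```

```text
pos [0.5825 0.2803 0.0418] yaw 78.0 tilt 0.05 q1 0.33 q6 -1.03 open 0.0236 t 8.9
shift (no turn) [ 0.025  -0.0267  0.12  ] turn 0.0
[ 15.    7.   26.  109.  183.  171.5 169.5 172.5 175.  179.  174.5 170.5
 168.5 161.  159.  161.5 167.  165.  164.  160.  156.5 150.  153.  158.
 159.5 154.5 138.  121.  112.5 113.5 115.5 114.5 114.  114.  113.  116.
 114.5 113.5 102.   88.5  95.5 107.  108.  103. ]
```

>>> {"fn": "play_rows", "kwargs": {
  "series": [
    [0.2,[0,0,0.05],[0,0,0]],
    [0.2,[0,0,0.05],[0,0,0]],
    [0.2,[0,0,0.02],[0,0,0]],
    [0.2,[0,0,0],[0,0,0]]
  ]
}}

```text
t: 9.43
tool_pos: [0.5823, 0.2802, 0.0358]
tool_rot: [0.329, 3.124, 0.0]
contact_force: [-1.8, -1.0, 3.9]
opening: 0.0238
grip_force: 28.8
```

>>> {"fn": "play_rows", "kwargs": {
  "series": [
    [0.2,[0,0,0.02],[0,0,0]],
    [0.2,[0,0,0.02],[0,0,0]],
    [0.2,[0,0,0],[0,0,0]]
  ]
}}

```text
t: 9.8
tool_pos: [0.5829, 0.2804, 0.0358]
tool_rot: [0.329, 3.123, 0.001]
contact_force: [-4.2, -1.7, 11.3]
opening: 0.0234
grip_force: 29.9
```

>>> {"fn": "play_rows", "kwargs": {
  "series": [
    [0.2,[0,0,-0.03],[0,0,0]],
    [0.55,[0,0,0],[0,0,0]],
    [0.55,[0,0,0],[0,0,0]],
    [0.55,[0,0,0],[0,0,0]],
    [0.55,[0,0,-0.4],[0,0,0]],
    [0.55,[0,0,-0.8],[0,0,0]],
    [0.8,[0,0,-0.9],[0,0,0]],
    [0.8,[0,0,-0.9],[0,0,0]]
  ]
}}

```text
t: 10.8
tool_pos: [0.5824, 0.2801, 0.1879]
tool_rot: [0.329, 3.123, 0.001]
contact_force: [1.1, -0.5, 0.7]
opening: 0.0683
grip_force: 0.0
```

Run:
```python
from h import *
s=V("side");t=V("top")
for lo in(170,185):
    c,r,k=s.blob((272,184),16,lo,.070);print(c,r[1],r[2],k.min(0),k.max(0))
print(s.pix((.578,.28,.07)),t.pix((.578,.28,.07)))
for lo in(170,185,200):
    c,r,k=s.blob((440,292),14,lo,.151);print(lo,c,np.round(r[1],1),r[2],k.min(0),k.max(0))
    c,r,k=t.blob((474,190),16,lo,.151);print(lo,'top',c,np.round(r[1],1),r[2],k.min(0),k.max(0))
a=cv2.resize(t.im[160:240,430:510],(400,400),interpolation=cv2.INTER_CUBIC)
b=cv2.resize(s.im[150:250,220:320],(400,400),interpolation=cv2.INTER_CUBIC)
cv2.imwrite("pics/c5.png",np.hstack([a,b]))
```

```text
[0.5757 0.2308] (29.745054244995117, 7.679152965545654) 53.84854507446289 [282 192] [285 199]
[0.5733 0.2313] (29.66530418395996, 2.5539746284484863) 53.848541259765625 [282 192] [283 199]
[272.8436 186.7225] [173.3181 201.418 ]
170 [ 0.5746 -0.2902] [43.3 47.8] 6.315248012542725 [429 283] [452 300]
170 top [ 0.5777 -0.2882] [43.5 57.7] 4.769191265106201 [458 177] [489 201]
185 [ 0.5746 -0.2901] [43.3 47.8] 6.315248012542725 [429 283] [452 300]
185 top [ 0.5775 -0.2922] [43.2 48.5] 4.769191265106201 [463 177] [489 200]
200 [ 0.5747 -0.2901] [42.2 47.8] 4.125960826873779 [429 283] [452 300]
200 top [ 0.5776 -0.2923] [43.  48.5] 4.769191265106201 [463 177] [489 200]
```

View pics/c5.png

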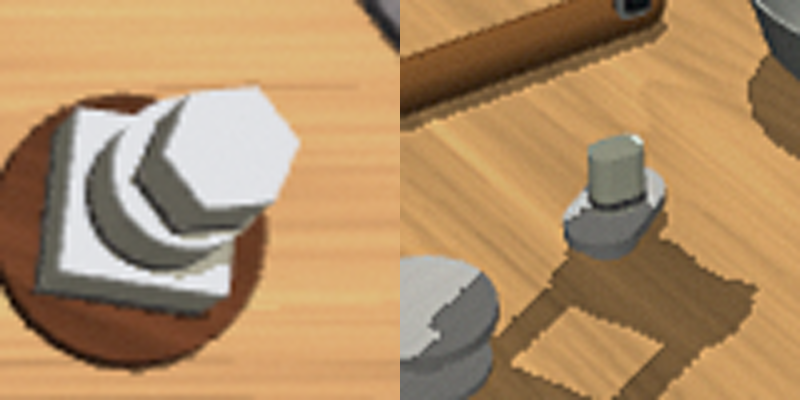

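The oblong stands upright on its stand (top centre at about (274,188), expected (273,187)). The hexagon top is clean in both views, with centre about (0.576,-0.291) and flats at 5/65/125°.

>>> {"fn": "play_rows", "kwargs": {
  "series": [
    [0.8,[0,0,-0.4],[0,0,0.8]],
    [0.8,[0,0,0],[0,0,0.8]],
    [0.8,[0,0,0],[0,0,0]]
  ]
}}

```text
t: 11.28
tool_pos: [0.5823, 0.2801, 0.2058]
tool_rot: [0.673, 3.068, 0.001]
contact_force: [-0.1, 0.2, 1.2]
opening: 0.0685
grip_force: 0.0
```

Run:
```python
from h import *
plan((.576,-.291,.11),65.5)
```

```text
pos [0.5823 0.2801 0.2058] yaw 65.2 tilt 0.06 q1 0.33 q6 -0.81 open 0.0685 t 11.3
shift (no turn) [ -4.6668 -10.4263   1.9115] turn -0.031718518249290284
```

>>> {"fn": "play_rows", "kwargs": {
  "series": [
    [0.8,[-0.33,-0.74,0],[0,0,0]],
    [0.8,[-0.33,-0.74,0],[0,0,0]],
    [0.8,[-0.33,-0.74,0],[0,0,0]],
    [0.8,[-0.33,-0.74,0],[0,0,0]],
    [0.8,[-0.33,-0.74,0],[0,0,0]],
    [0.8,[-0.33,-0.74,0],[0,0,0]],
    [0.8,[-0.33,-0.74,0],[0,0,0]],
    [0.8,[-0.33,-0.74,0],[0,0,0]]
  ]
}}

```text
t: 12.28
tool_pos: [0.5773, -0.0453, 0.2047]
tool_rot: [-0.672, -3.069, 0.0]
contact_force: [0.4, 0.6, 1.2]
opening: 0.0681
grip_force: 0.0
```

>>> {"fn": "play_rows", "kwargs": {
  "series": [
    [0.8,[-0.33,-0.74,0],[0,0,0]],
    [0.8,[-0.33,-0.74,0],[0,0,0]],
    [0.8,[-0.33,-0.74,0],[0,0,0]],
    [0.8,[-0.33,-0.74,0],[0,0,0]],
    [0.8,[-0.33,-0.74,0],[0,0,0]],
    [0.8,[-0.33,-0.74,0],[0,0,0]],
    [0.8,[0,0,0],[0,0,0]],
    [0.8,[0,0,0],[0,0,0]]
  ]
}}

```text
t: 13.28
tool_pos: [0.5741, -0.2865, 0.2044]
tool_rot: [-0.674, -3.068, -0.001]
contact_force: [0.9, 0.2, -0.8]
opening: 0.0684
grip_force: 0.0
```

Run:
```python
from h import *
plan((.576,-.291,.11),65.5)
```

```text
pos [ 0.5741 -0.2865  0.2044] yaw 65.2 tilt 0.07 q1 -0.58 q6 -1.72 open 0.0684 t 13.3
shift (no turn) [-0.0737 -0.0669  1.8887] turn -0.034245544549852625
```

>>> {"fn": "play_rows", "kwargs": {
  "series": [
    [0.8,[-0.07,-0.07,0.3],[0,0,0]],
    [0.8,[0,0,0.6],[0,0,0]],
    [0.8,[0,0,0.6],[0,0,0]],
    [0.8,[0,0,0.3],[0,0,0]],
    [0.8,[0,0,0.05],[0,0,0]],
    [0.8,[0,0,0],[0,0,0]],
    [0.8,[0,0,0],[0,0,0]]
  ]
}}

```text
t: 14.15
tool_pos: [0.5769, -0.2922, 0.114]
tool_rot: [0.675, 3.066, -0.002]
contact_force: [-0.8, 0.6, -0.6]
opening: 0.0685
grip_force: 0.0
```

>>> {"fn": "play_rows", "kwargs": {
  "series": [
    [0.65,[0,0,0],[0,0,0]],
    [0.55,[0,0,0],[0,0,0]],
    [0.4,[0,0,0],[0,0,0]],
    [0.4,[0,0,0],[0,0,0]],
    [0.4,[0,0,0],[0,0,0]]
  ],
  "force": 25
}}

```text
t: 14.78
tool_pos: [0.5763, -0.2918, 0.1129]
tool_rot: [0.675, 3.067, -0.0]
contact_force: [-0.4, 0.4, 3.6]
opening: 0.0438
grip_force: 26.3
```

>>> {"fn": "play_rows", "kwargs": {
  "series": [
    [0.4,[0,0,-0.2],[0,0,0]],
    [0.4,[0,0,-0.4],[0,0,0]],
    [0.4,[0,0,-0.3],[0,0,0]],
    [0.4,[0,0,0],[0,0,0]]
  ]
}}

```text
t: 15.28
tool_pos: [0.5773, -0.2925, 0.1603]
tool_rot: [0.674, 3.064, -0.003]
contact_force: [0.1, -0.3, -0.5]
opening: 0.044
grip_force: 25.8
```

Run:
```python
from h import *
plan((.392,-.2532,.042))
```

```text
pos [ 0.5773 -0.2925  0.1603] yaw 65.2 tilt 0.27 q1 -0.58 q6 -1.72 open 0.0440 t 15.3
shift (no turn) [ 3.7041 -0.8399  2.3499] turn 0.0
```

>>> {"fn": "play_rows", "kwargs": {
  "series": [
    [0.4,[0.4,-0.1,0],[0,0,0]],
    [0.4,[0.7,-0.15,0],[0,0,0]],
    [0.4,[0.8,-0.18,0],[0,0,0]],
    [0.4,[0.8,-0.18,0],[0,0,0]],
    [0.4,[0.7,-0.15,0],[0,0,0]],
    [0.4,[0.3,-0.08,0.5],[0,0,0]],
    [0.4,[0,0,0.6],[0,0,0]],
    [0.4,[0,0,0.5],[0,0,0]]
  ]
}}

```text
t: 16.27
tool_pos: [0.3898, -0.2518, 0.0761]
tool_rot: [-0.676, -3.068, -0.0]
contact_force: [-0.1, -1.2, -0.8]
opening: 0.0439
grip_force: 25.9
```

>>> {"fn": "play_rows", "kwargs": {
  "series": [
    [0.4,[0,0,0.2],[0,0,0]],
    [0.4,[0,0,0],[0,0,0]],
    [0.4,[0,0,0],[0,0,0]]
  ]
}}

```text
t: 16.65
tool_pos: [0.3912, -0.2527, 0.0685]
tool_rot: [0.675, 3.066, -0.002]
contact_force: [-0.2, -0.9, -1.1]
opening: 0.0438
grip_force: 25.9
```

Run:
```python
from h import *
plan((.392,-.2532,.042))
s=V("side");cv2.imwrite("pics/c6.png",cv2.resize(s.im[260:410,280:480],(800,600)))
```

```text
pos [ 0.3912 -0.2527  0.0685] yaw 65.2 tilt 0.11 q1 -0.73 q6 -1.87 open 0.0438 t 16.6
shift (no turn) [-0.0169 -0.0015  0.53  ] turn 0.0
```

View pics/c6.png

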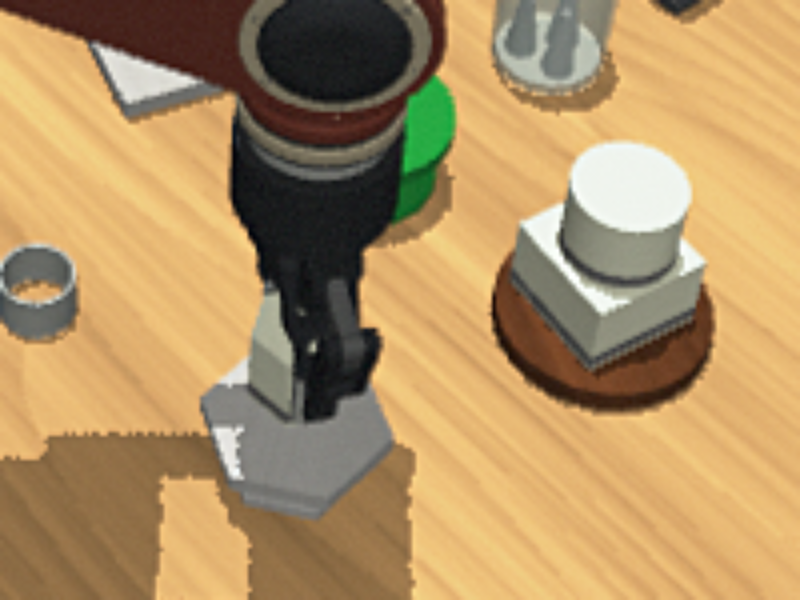

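The hexagon tier is over its stand at about (300,400) in the crop, upright, and the round tier is undisturbed on the square.

>>> {"fn": "play_rows", "kwargs": {
  "series": [
    [0.4,[0,0,0.2],[0,0,0]],
    [0.4,[0,0,0.2],[0,0,0]],
    [0.4,[0,0,0.06],[0,0,0]],
    [0.4,[0,0,0.04],[0,0,0]],
    [0.4,[0,0,0.03],[0,0,0]],
    [0.4,[0,0,0],[0,0,0]],
    [0.4,[0,0,0],[0,0,0]]
  ]
}}

```text
t: 17.58
tool_pos: [0.3909, -0.2525, 0.0418]
tool_rot: [0.675, 3.068, -0.001]
contact_force: [-1.9, 2.5, 5.9]
opening: 0.0439
grip_force: 26.5
```

>>> {"fn": "play_rows", "kwargs": {
  "series": [
    [0.4,[0,0,0.02],[0,0,0]],
    [0.4,[0,0,0.02],[0,0,0]],
    [0.4,[0,0,0],[0,0,0]]
  ]
}}

```text
t: 17.95
tool_pos: [0.3912, -0.2528, 0.0418]
tool_rot: [0.675, 3.068, -0.001]
contact_force: [-7.0, 5.8, 18.3]
opening: 0.0439
grip_force: 28.1
```

>>> {"fn": "play_rows", "kwargs": {
  "series": [
    [0.4,[0,0,-0.05],[0,0,0]],
    [0.85,[0,0,0],[0,0,0]],
    [0.85,[0,0,0],[0,0,0]],
    [0.85,[0,0,0],[0,0,0]],
    [0.85,[0,0,-0.3],[0,0,0]],
    [0.95,[0,0,-0.8],[0,0,0]],
    [0.95,[0,0,-0.8],[0,0,0]],
    [0.95,[0,0,-0.5],[0,0,0]]
  ]
}}

```text
t: 18.95
tool_pos: [0.3914, -0.2529, 0.165]
tool_rot: [0.674, 3.064, -0.003]
contact_force: [-0.2, -0.1, 0.1]
opening: 0.0813
grip_force: 0.0
```

Run:
```python
from h import *
s=V("side");t=V("top")
for lo in(170,190):
  for v,p in((s,(437,305)),(t,(466,195))):
    c,r,k=v.blob(p,22,lo,.106);print(lo,c,np.round(r[1],1),r[2],k.min(0),k.max(0))
print(s.pix((.3917,-.2532,.08)),t.pix((.3917,-.2532,.08)))
a=cv2.resize(t.im[160:340,400:520],(400,600),interpolation=cv2.INTER_CUBIC)
b=cv2.resize(s.im[260:410,300:400],(400,600),interpolation=cv2.INTER_CUBIC)
cv2.imwrite("pics/c7.png",np.hstack([a,b]))
plan((.576,-.291,.16))
```

```text
170 [ 0.5764 -0.2887] [55.7 58.5] 51.634376525878906 [423 296] [452 317]
170 [ 0.5714 -0.2796] [75.4 73.6] 87.14451599121094 [444 179] [483 216]
190 [ 0.5764 -0.2885] [55.7 58.1] 51.695411682128906 [423 296] [452 317]
190 [ 0.5714 -0.2797] [75.4 73.5] 87.14451599121094 [444 179] [483 216]
[355.6109 349.5935] [450.1129 292.6062]
pos [ 0.3924 -0.2538  0.1661] yaw 65.2 tilt 0.49 q1 -0.73 q6 -1.87 open 0.0815 t 19.1
shift (no turn) [-3.643   0.8671  0.1504] turn 0.0
```

View pics/c7.png

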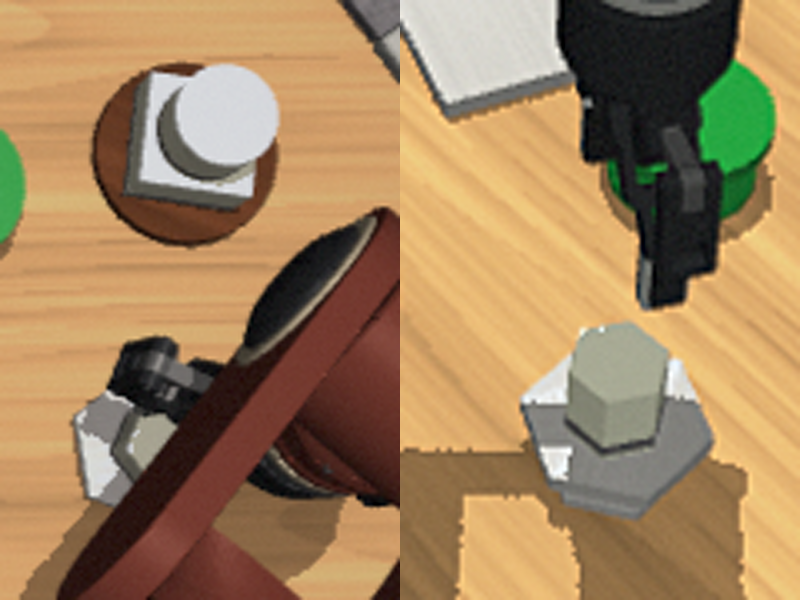

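The hexagon stands centred on its stand (top at about (354,350), expected (356,350)). The round tier's top is at about (469,194) in the top view, around (0.577,-0.290).

>>> {"fn": "play_rows", "kwargs": {
  "series": [
    [1,[-0.4,0.1,0],[0,0,0]],
    [1,[-0.75,0.18,0],[0,0,0]],
    [1,[-0.75,0.18,0],[0,0,0]],
    [1,[-0.75,0.18,0],[0,0,0]],
    [1,[-0.75,0.18,0],[0,0,0]],
    [1,[-0.25,0.05,0],[0,0,0]],
    [1,[0,0,0],[0,0,0]],
    [1,[0,0,0],[0,0,0]]
  ]
}}

```text
t: 20.05
tool_pos: [0.5732, -0.289, 0.1609]
tool_rot: [-0.676, -3.067, -0.0]
contact_force: [0.8, -0.0, 0.4]
opening: 0.0855
grip_force: 0.0
```

Run:
```python
from h import *
plan((.577,-.290,.062))
```

```text
pos [ 0.5732 -0.289   0.1609] yaw 65.2 tilt 0.08 q1 -0.58 q6 -1.72 open 0.0855 t 20.1
shift (no turn) [-0.0797  0.0141  1.977 ] turn 0.0
```

>>> {"fn": "play_rows", "kwargs": {
  "series": [
    [1,[-0.08,0.01,0.3],[0,0,0]],
    [1,[0,0,0.6],[0,0,0]],
    [1,[0,0,0.6],[0,0,0]],
    [1,[0,0,0.3],[0,0,0]],
    [1,[0,0,0.13],[0,0,0]],
    [1,[0,0,0],[0,0,0]],
    [1,[0,0,0],[0,0,0]]
  ]
}}

```text
t: 20.92
tool_pos: [0.5791, -0.2911, 0.0663]
tool_rot: [0.675, 3.066, -0.001]
contact_force: [0.4, 0.3, -0.5]
opening: 0.0857
grip_force: 0.0
```

>>> {"fn": "play_rows", "kwargs": {
  "series": [
    [0.8,[0,0,0],[0,0,0]],
    [0.7,[0,0,0],[0,0,0]],
    [0.6,[0,0,0],[0,0,0]],
    [0.6,[0,0,0],[0,0,0]],
    [0.6,[0,0,0],[0,0,0]]
  ],
  "force": 30
}}

```text
t: 21.55
tool_pos: [0.5788, -0.2908, 0.0658]
tool_rot: [0.675, 3.067, -0.001]
contact_force: [-0.8, 0.5, 5.6]
opening: 0.0596
grip_force: 32.8
```

>>> {"fn": "play_rows", "kwargs": {
  "series": [
    [0.6,[0,0,-0.2],[0,0,0]],
    [0.6,[0,0,-0.4],[0,0,0]],
    [0.6,[0,0,-0.5],[0,0,0]],
    [0.6,[0,0,-0.4],[0,0,0]],
    [0.6,[0,0,0],[0,0,0]]
  ]
}}

```text
t: 22.18
tool_pos: [0.5796, -0.2914, 0.143]
tool_rot: [0.674, 3.063, -0.003]
contact_force: [0.2, 0.2, -1.1]
opening: 0.0596
grip_force: 32.6
```

Run:
```python
from h import *
plan((.4065,.2430,.0548))
```

```text
pos [ 0.5796 -0.2914  0.143 ] yaw 65.2 tilt 0.29 q1 -0.58 q6 -1.72 open 0.0596 t 22.2
shift (no turn) [7.6387 8.2477 1.7188] turn 0.0
```

>>> {"fn": "play_rows", "kwargs": {
  "series": [
    [0.6,[0.25,0.28,0],[0,0,0]],
    [0.6,[0.51,0.55,0],[0,0,0]],
    [0.6,[0.51,0.55,0],[0,0,0]],
    [0.6,[0.51,0.55,0],[0,0,0]],
    [0.6,[0.51,0.55,0],[0,0,0]],
    [0.6,[0.51,0.55,0],[0,0,0]],
    [0.6,[0.51,0.55,0],[0,0,0]],
    [0.6,[0.51,0.55,0],[0,0,0]]
  ]
}}

```text
t: 23.18
tool_pos: [0.4893, -0.0207, 0.1379]
tool_rot: [-0.674, -3.065, -0.0]
contact_force: [0.8, -0.6, -1.3]
opening: 0.0595
grip_force: 32.6
```

>>> {"fn": "play_rows", "kwargs": {
  "series": [
    [0.6,[0.51,0.55,0],[0,0,0]],
    [0.6,[0.51,0.55,0],[0,0,0]],
    [0.6,[0.51,0.55,0],[0,0,0]],
    [0.6,[0.51,0.55,0],[0,0,0]],
    [0.6,[0.51,0.55,0],[0,0,0]],
    [0.6,[0.51,0.55,0],[0,0,0]],
    [0.6,[0.51,0.55,0],[0,0,0]],
    [0.6,[0.25,0.27,0],[0,0,0]]
  ]
}}

```text
t: 24.18
tool_pos: [0.4019, 0.2456, 0.138]
tool_rot: [-0.671, -3.066, 0.002]
contact_force: [-0.2, -0.4, -0.9]
opening: 0.0595
grip_force: 32.7
```

>>> {"fn": "play_rows", "kwargs": {
  "series": [
    [0.6,[0,0,0.3],[0,0,0]],
    [0.6,[0,0,0.6],[0,0,0]],
    [0.6,[0,0,0.3],[0,0,0]],
    [0.6,[0,0,0],[0,0,0]],
    [0.6,[0,0,0],[0,0,0]]
  ]
}}

```text
t: 24.8
tool_pos: [0.4053, 0.2442, 0.0804]
tool_rot: [0.676, 3.067, 0.001]
contact_force: [-0.1, 0.3, -1.4]
opening: 0.0587
grip_force: 32.7
```

Run:
```python
from h import *
plan((.4065,.2430,.0548))
```

```text
pos [0.4053 0.2442 0.0804] yaw 65.1 tilt 0.06 q1 0.38 q6 -0.75 open 0.0587 t 24.8
shift (no turn) [-0.0315 -0.0115  0.5122] turn 0.0
```

>>> {"fn": "play_rows", "kwargs": {
  "series": [
    [0.6,[-0.03,-0.01,0.2],[0,0,0]],
    [0.6,[0,0,0.2],[0,0,0]],
    [0.6,[0,0,0.05],[0,0,0]],
    [0.6,[0,0,0.04],[0,0,0]],
    [0.6,[0,0,0.03],[0,0,0]],
    [0.6,[0,0,0],[0,0,0]],
    [0.6,[0,0,0],[0,0,0]]
  ]
}}

```text
t: 25.68
tool_pos: [0.4064, 0.2434, 0.0548]
tool_rot: [0.675, 3.067, 0.001]
contact_force: [-3.4, -0.8, 6.1]
opening: 0.0594
grip_force: 33.1
```

>>> {"fn": "play_rows", "kwargs": {
  "series": [
    [0.6,[0,0,0.02],[0,0,0]],
    [0.6,[0,0,0],[0,0,0]]
  ]
}}

```text
t: 25.92
tool_pos: [0.4065, 0.2435, 0.0548]
tool_rot: [0.675, 3.068, 0.0]
contact_force: [-5.4, -1.3, 11.2]
opening: 0.0594
grip_force: 33.7
```

>>> {"fn": "play_rows", "kwargs": {
  "series": [
    [0.6,[0,0,-0.03],[0,0,0]],
    [1,[0,0,0],[0,0,0]],
    [1,[0,0,0],[0,0,0]],
    [1,[0,0,0],[0,0,0]],
    [1,[0,0,-0.3],[0,0,0]],
    [1,[0,0,-0.8],[0,0,0]],
    [1,[0,0,-0.7],[0,0,0]],
    [1,[0,0,0],[0,0,0]]
  ]
}}

```text
t: 26.92
tool_pos: [0.4085, 0.2443, 0.1492]
tool_rot: [0.674, 3.061, 0.008]
contact_force: [0.5, 0.7, 0.1]
opening: 0.0853
grip_force: 0.0
```

Run:
```python
from h import *
s=V("side");t=V("top")
for lo in(150,170,190):
  for v,p in((s,(435,318)),(t,(460,200))):
    c,r,k=v.blob(p,26,lo,.061);print(lo,c,np.round(r[1],1),r[2],k.min(0),k.max(0))
print(s.pix((.4058,.2432,.095)))
a=cv2.resize(t.im[160:250,410:510],(400,360),interpolation=cv2.INTER_CUBIC)
b=cv2.resize(s.im[160:250,175:275],(400,360),interpolation=cv2.INTER_CUBIC)
cv2.imwrite("pics/c8.png",np.hstack([a,b]))
plan((.576,-.291,.16))
```

```text
150 [ 0.5751 -0.2856] [69.  68.6] 80.68181610107422 [410 304] [455 338]
150 [ 0.5777 -0.2878] [68.3 68. ] 81.01606750488281 [442 182] [478 218]
170 [ 0.5756 -0.2851] [67.8 67.6] 80.68181610107422 [410 304] [455 337]
170 [ 0.5777 -0.288 ] [67.6 67.5] 80.95921325683594 [442 182] [478 218]
190 [ 0.5756 -0.2851] [67.8 67.6] 80.68181610107422 [410 304] [455 337]
190 [ 0.5778 -0.288 ] [67.6 66.9] 80.95921325683594 [442 182] [478 218]
[222.7292 211.7323]
pos [0.4061 0.2432 0.1449] yaw 65.2 tilt 0.07 q1 0.38 q6 -0.76 open 0.0858 t 27.0
shift (no turn) [-7.5716 -8.2697 -0.302 ] turn 0.0
```

View pics/c8.png

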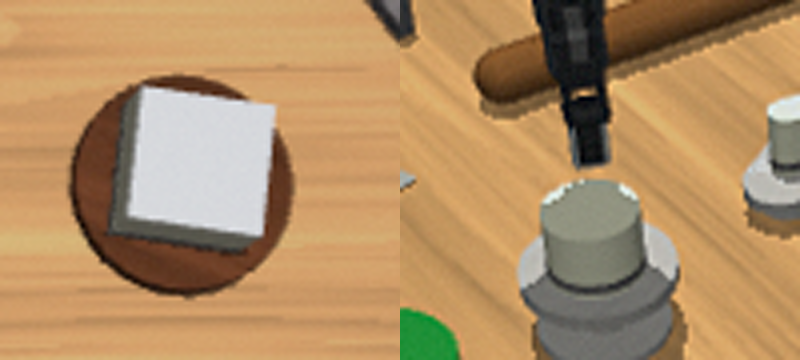

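The round tier sits centred on its stand (top at about (223,213), expected (223,212)). The square tier is at about (0.5767,-0.2867) with sides at 81°.

>>> {"fn": "play_rows", "kwargs": {
  "series": [
    [1,[0,0,-0.4],[0,0,-0.98]],
    [1,[0,0,0],[0,0,-0.99]],
    [1,[0,0,0],[0,0,0]],
    [1,[0,0,0],[0,0,0]]
  ]
}}

```text
t: 27.52
tool_pos: [0.4052, 0.2429, 0.163]
tool_rot: [-0.251, -3.129, 0.002]
contact_force: [0.7, 0.3, 0.1]
opening: 0.0855
grip_force: 0.0
```

Run:
```python
from h import *
plan((.5767,-.2867,.02),81)
```

```text
pos [0.4052 0.2429 0.163 ] yaw 80.8 tilt 0.14 q1 0.38 q6 -1.03 open 0.0855 t 27.5
shift (no turn) [-5.0822 -9.9052  2.8624] turn -0.02236794360807437
```

>>> {"fn": "play_rows", "kwargs": {
  "series": [
    [1,[-0.36,-0.71,0],[0,0,0]],
    [1,[-0.36,-0.71,0],[0,0,0]],
    [1,[-0.36,-0.71,0],[0,0,0]],
    [1,[-0.36,-0.71,0],[0,0,0]],
    [1,[-0.36,-0.71,0],[0,0,0]],
    [1,[-0.36,-0.71,0],[0,0,0]],
    [1,[-0.36,-0.71,0],[0,0,0]],
    [1,[-0.36,-0.71,0],[0,0,0]]
  ]
}}

```text
t: 28.52
tool_pos: [0.5032, -0.0612, 0.1636]
tool_rot: [-0.251, -3.13, -0.001]
contact_force: [0.5, 0.4, 0.3]
opening: 0.0857
grip_force: 0.0
```

>>> {"fn": "play_rows", "kwargs": {
  "series": [
    [1,[-0.36,-0.71,0],[0,0,0]],
    [1,[-0.36,-0.71,0],[0,0,0]],
    [1,[-0.36,-0.71,0],[0,0,0]],
    [1,[-0.36,-0.71,0],[0,0,0]],
    [1,[-0.36,-0.71,0],[0,0,0]],
    [1,[-0.38,-0.68,0.8],[0,0,0]],
    [1,[0,0,0],[0,0,0]],
    [1,[0,0,0],[0,0,0]]
  ]
}}

```text
t: 29.52
tool_pos: [0.5773, -0.2856, 0.1237]
tool_rot: [-0.25, -3.13, -0.002]
contact_force: [0.3, -0.4, 0.2]
opening: 0.0852
grip_force: 0.0
```

Run:
```python
from h import *
plan((.5767,-.2867,.02),81)
```

```text
pos [ 0.5773 -0.2856  0.1237] yaw 80.9 tilt 0.09 q1 -0.57 q6 -1.99 open 0.0852 t 29.5
shift (no turn) [ 0.0057 -0.0265  2.0742] turn -0.014870535336820367
```

>>> {"fn": "play_rows", "kwargs": {
  "series": [
    [1,[0,-0.02,0.4],[0,0,0]],
    [1,[0,0,0.5],[0,0,0]],
    [1,[0,0,0.2],[0,0,0]],
    [1,[0,0,0],[0,0,0]],
    [1,[0,0,0],[0,0,0]]
  ]
}}

```text
t: 30.15
tool_pos: [0.5782, -0.2872, 0.0705]
tool_rot: [0.248, 3.13, -0.002]
contact_force: [0.4, -0.5, 0.1]
opening: 0.0853
grip_force: 0.0
```

Run:
```python
from h import *
plan((.5767,-.2867,.02),81)
s=V("side");cv2.imwrite("pics/c9.png",cv2.resize(s.im[240:370,370:500],(600,600)))
```

```text
pos [ 0.5782 -0.2872  0.0705] yaw 80.9 tilt 0.11 q1 -0.58 q6 -1.99 open 0.0853 t 30.1
shift (no turn) [0.0326 0.0062 1.0104] turn -0.006562162224671653
```

View pics/c9.png

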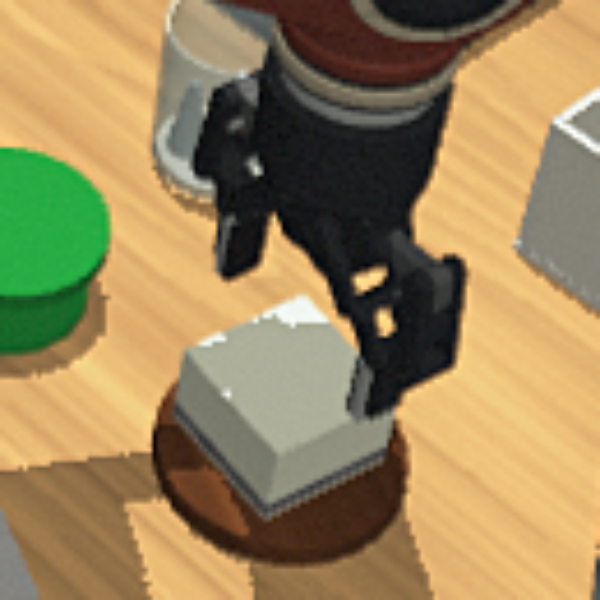

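Fingers are above either side of the square tier (pad tips at about (235,270) and (365,415) in the crop) and line up with its left and right sides. I lower slowly.

>>> {"fn": "play_rows", "kwargs": {
  "series": [
    [1,[0.03,0,0.2],[0,0,0]],
    [1,[0,0,0.2],[0,0,0]],
    [1,[0,0,0],[0,0,0]]
  ]
}}

```text
t: 30.58
tool_pos: [0.5749, -0.2861, 0.0474]
tool_rot: [-0.248, -3.129, -0.002]
contact_force: [0.3, 0.2, -0.1]
opening: 0.0855
grip_force: 0.0
```

>>> {"fn": "play_rows", "kwargs": {
  "series": [
    [1,[0,0,0.2],[0,0,0]],
    [1,[0,0,0.2],[0,0,0]],
    [1,[0,0,0.15],[0,0,0]],
    [1,[0,0,0],[0,0,0]],
    [1,[0,0,0],[0,0,0]]
  ]
}}

```text
t: 31.2
tool_pos: [0.5762, -0.2868, 0.022]
tool_rot: [0.248, 3.131, -0.0]
contact_force: [0.5, -0.3, 0.2]
opening: 0.0855
grip_force: 0.0
```

>>> {"fn": "play_rows", "kwargs": {
  "series": [
    [0.85,[0,0,0],[0,0,0]],
    [0.7,[0,0,0],[0,0,0]],
    [0.7,[0,0,0],[0,0,0]],
    [0.7,[0,0,0],[0,0,0]]
  ],
  "force": 35
}}

```text
t: 31.7
tool_pos: [0.5765, -0.2871, 0.0225]
tool_rot: [0.248, 3.131, -0.001]
contact_force: [-0.5, -0.2, 3.5]
opening: 0.0676
grip_force: 41.4
```

>>> {"fn": "play_rows", "kwargs": {
  "series": [
    [0.7,[0,0,-0.2],[0,0,0]],
    [0.7,[0,0,-0.4],[0,0,0]],
    [0.7,[0,0,-0.6],[0,0,0]],
    [0.7,[0,0,-0.5],[0,0,0]],
    [0.7,[0,0,0],[0,0,0]]
  ]
}}

```text
t: 32.33
tool_pos: [0.5779, -0.2879, 0.1109]
tool_rot: [0.248, 3.126, -0.005]
contact_force: [1.5, -0.3, -2.1]
opening: 0.0675
grip_force: 41.1
```

Run:
```python
from h import *
plan((.5306,.0118,.0215))
```

```text
pos [ 0.5779 -0.2879  0.1109] yaw 80.9 tilt 0.39 q1 -0.58 q6 -1.99 open 0.0675 t 32.3
shift (no turn) [1.8887 5.776  1.7602] turn 0.0
```

>>> {"fn": "play_rows", "kwargs": {
  "series": [
    [0.7,[0.12,0.35,0],[0,0,0]],
    [0.7,[0.23,0.7,0],[0,0,0]],
    [0.7,[0.23,0.7,0],[0,0,0]],
    [0.7,[0.23,0.7,0],[0,0,0]],
    [0.7,[0.23,0.7,0],[0,0,0]],
    [0.7,[0.23,0.7,0],[0,0,0]],
    [0.7,[0.23,0.7,0],[0,0,0]],
    [0.7,[0.23,0.7,0],[0,0,0]]
  ]
}}

```text
t: 33.33
tool_pos: [0.5296, -0.0116, 0.1047]
tool_rot: [-0.247, -3.128, -0.001]
contact_force: [1.1, 0.7, -1.2]
opening: 0.0676
grip_force: 41.0
```

>>> {"fn": "play_rows", "kwargs": {
  "series": [
    [0.7,[0.15,0.5,0],[0,0,0]],
    [0.7,[0,0,0.3],[0,0,0]],
    [0.7,[0,0,0.6],[0,0,0]],
    [0.7,[0,0,0.3],[0,0,0]],
    [0.7,[0,0,0],[0,0,0]],
    [0.7,[0,0,0],[0,0,0]]
  ]
}}

```text
t: 34.08
tool_pos: [0.529, 0.0116, 0.0473]
tool_rot: [0.249, 3.131, -0.0]
contact_force: [1.0, 0.5, -1.6]
opening: 0.0673
grip_force: 40.9
```

Run:
```python
from h import *
plan((.5306,.0118,.0215))
```

```text
pos [0.529  0.0116 0.0473] yaw 80.9 tilt 0.05 q1 -0.12 q6 -1.53 open 0.0673 t 34.1
shift (no turn) [-0.0308  0.0085  0.5167] turn 0.0
```

>>> {"fn": "play_rows", "kwargs": {
  "series": [
    [0.7,[-0.03,0.01,0.2],[0,0,0]],
    [0.7,[0,0,0.2],[0,0,0]],
    [0.7,[0,0,0.05],[0,0,0]],
    [0.7,[0,0,0.04],[0,0,0]],
    [0.7,[0,0,0.03],[0,0,0]],
    [0.7,[0,0,0],[0,0,0]],
    [0.7,[0,0,0],[0,0,0]]
  ]
}}

```text
t: 34.95
tool_pos: [0.5305, 0.0122, 0.0215]
tool_rot: [0.248, 3.131, -0.0]
contact_force: [-1.8, 0.2, 3.0]
opening: 0.0677
grip_force: 41.6
```

>>> {"fn": "play_rows", "kwargs": {
  "series": [
    [0.7,[0,0,0.02],[0,0,0]],
    [0.7,[0,0,0],[0,0,0]]
  ]
}}

```text
t: 35.2
tool_pos: [0.5305, 0.0122, 0.0215]
tool_rot: [0.248, 3.132, -0.0]
contact_force: [-6.8, 0.7, 10.3]
opening: 0.0675
grip_force: 42.5
```

>>> {"fn": "play_rows", "kwargs": {
  "series": [
    [0.7,[0,0,-0.03],[0,0,0]],
    [1,[0,0,0],[0,0,0]],
    [1,[0,0,0],[0,0,0]],
    [1,[0,0,0],[0,0,0]],
    [1,[0,0,0],[0,0,0]],
    [1,[0,0,-0.3],[0,0,0]],
    [1,[0,0,-0.8],[0,0,0]],
    [1,[0,0,-0.9],[0,0,0]]
  ]
}}

```text
t: 36.2
tool_pos: [0.5296, 0.0123, 0.1228]
tool_rot: [-0.248, -3.131, -0.0]
contact_force: [0.2, -0.2, 0.1]
opening: 0.0858
grip_force: 0.0
```

>>> {"fn": "play_rows", "kwargs": {
  "series": [
    [1,[0,0,-0.9],[0,0,0]],
    [1,[0,0,-0.9],[0,0,0]],
    [1,[0,0,0],[0,0,0]],
    [1,[0,0,0],[0,0,0]]
  ]
}}

```text
t: 36.7
tool_pos: [0.5299, 0.0123, 0.2116]
tool_rot: [0.248, 3.131, -0.0]
contact_force: [-0.1, -0.4, -0.3]
opening: 0.0852
grip_force: 0.0
```

Run:
```python
from h import *
s=V("side");print([s.pix(p) for p in((.5306,.0118,.06),(.4058,.2432,.095),(.3917,-.2532,.08),(.578,.28,.07))])
cv2.imwrite("pics/c10.png",cv2.resize(s.im[150:410,180:480],(800,600)))
```

```text
[array([323.7769, 252.174 ]), array([222.7292, 211.7323]), array([355.6109, 349.5935]), array([272.8436, 186.7225])]
```

View pics/c10.png

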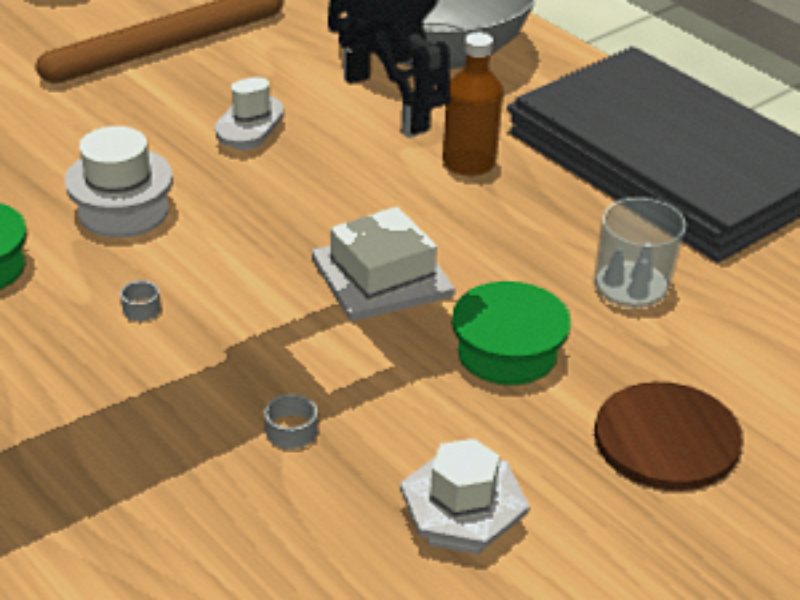

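All four tiers stand upright and centred on their stands, within about 3 px of the expected positions (square at about (383,242), hexagon (466,460), round (115,145), oblong (251,86) in the crop). The bottle and glass have not moved. I hand the job in.

```bash
python3 -c "
from station import ctrl
print(ctrl.finish_job())"
```

```text
the job is handed in; nothing more can be done
None
```

All four tiers are upright and centred on their matching silver stands, the bottle and glass were not touched, and the job was handed in at about 37 s; no verdict came back.

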